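# Seat and lock the comb divider in a soapstone packing tray

## Task

Take the wooden comb divider out of its trough and lower it into the packing tray so that all its teeth go into the slots of the batten and it sits fully home, then swing the wooden turn-button over its end to lock it in. Feel for the slots gently: the batten is soft-bedded and must never be pressed hard. Leave the other things on the bench where they are.

Things in the scene. Friction and masses are not known exactly. Their poses are not given: they have to be found in the camera images.
- comb: Loose wooden divider comb, 0.13 to 0.24 kg: a board 200 long (x), 14 thick (y), 45 tall, with six square-ended teeth under it, each 6 (x) by 14 (y) by 22 long, at x = -75, -45, -15, 15, 45, 75. Origin: centre, at the level of the tooth tips; z up; the board spans z = 22 to 67. Both ways round are alike. Starts upright in the trough; hold it by the board.
- trough: Fixed wooden storage trough, 220 (x) by 32 (y) by 24 tall, groove 20 wide, floor 6 thick; the comb starts with its teeth on that floor, its x along the trough's x. Origin: centre of the underside.
- tray: Fixed wooden packing tray, 310 (x) by 170 (y), walls 30 tall and 10 thick, floor 10 thick. Origin: centre of the underside. Along its middle (x) runs a batten 230 long, 32 wide, top 50 above the bench, with six through slots, 9 (x) by 18 (y), pitch 30, on the tray's y = 0; it is solid beyond the last slots. More than 20 N between comb and tray does damage.
- row_mid (a point): Tray's x = y = 0 at the batten's top. The slot row was set by hand: its centre is up to 10 mm from here along the tray's x, either way; this is not reported, and it does not shift in use. When the comb is home, its board's lower edge rests on the batten: tooth tips 27 to 28 and top edge about 95 above the bench.
- batten_foot (a point): Underside of the batten at the tray's middle, 20 above the bench, on foam rubber: the batten gives straight down from about 1 N, 1 mm per 1.5 N, for at most 8 mm (13 N), then is rigid. It springs back up when let go, also around the teeth once they stand over the slots.
- keeper_pivot (a point): Pivot of the wooden turn-button, on a 24 mm square post at the tray's x = 140, y = 0; this point is at the button's mid height, 105 above the bench. The button is a flat arm 75 long from the pivot, 18 wide, 12 thick (99 to 111 above the bench); it passes about 4 mm over a comb that is home and is blocked by one that is not.
- keeper (a joint): Angle of the turn-button, rad, 0 to 1.8. At 0 (a stop) the arm points along the tray's -x, over the comb's end; at 1.57 along the tray's +y, out of the way. Starts open at 1.35 to 1.7. Turns with light friction (about 1 N at the tip) and stays where left; push it with a finger on the side of the arm.
- candle_holder: Bystander: cream soapstone candle holder, 72 across, 78 tall, origin under its centre.
- bowl: Bystander: white soapstone bowl, 100 across, 45 tall, origin under its centre.
- riffler: Bystander: steel riffler file, 190 long (x), 8 thick, origin under its middle.
- caliper: Bystander: brass spring caliper lying flat, 150 long (x), 60 wide, about 10 thick, origin under its middle.
There are look-alikes about, which are no part of the job. Leave any green or red look-alike of the comb alone. Of the things that look like the trough, the largest one is meant.

How it is judged:
By the outcome, as a careful person would: the job done as asked, in the order asked, and still so for the second after the job is handed in, with the robot touching nothing.
It also fails if it takes over 64 s, if anything falls off the work surface, if the arm or the gripper's body presses on something with over 40 N, if the wrist force passes 120 N, or if a joint passes its speed limit or range.

## Robot

A 6-joint arm with a two-finger parallel gripper is mounted at the origin on the work surface. World frame = base frame: x ahead of the robot, y to its left, z up, the work surface at z = 0. Lengths are in mm, angles in rad, forces in N, time in s.
With the tool pointing down it reaches from about 350 to 775 mm from the base axis. Payload 7.3 kg.
Tool frame: the origin (TCP) lies between the finger pads; the fingertips stand 25 mm ahead of it and the grasp point (between the pads) lies 6 mm ahead of it; z points along the fingers, y is the direction in which the jaws open and shut (so a half turn about z gives the same grasp; the last joint's range is limited). The gripper opens to 92 mm and grips with 3 to 60 N. Pads are 19 mm wide; open, the fingers measure 130 mm over their backs; the gripper's body (75 mm by 190 mm) begins 47 mm behind the grasp point.
Start: joints at [1.167, 0.342, 1.524, -0, 1.275, -0.146], TCP at [133.835, 507.674, 228.141] pointing down, gripper open.
Joint ranges: [-2.53, 2.53], [-0.77, 2.02], [0.04, 2.7], [-1, 4.14], [0.28, 2.66], [-3.11, 3.11]. Speed limits (rad/s): [2.57, 2.57, 3.14, 3.14, 3.14, 3.14].

## Interface

Orientations are given as [roll, pitch, yaw] about the fixed x, y, z axes, in that order (R = Rz(yaw) Ry(pitch) Rx(roll)).
In Python, from plant import get_obs, capture, calibration, close_job gives the robot as it stands. The module is installed in compiled form; this text tells all that it offers.
- The arm moves only by the shell command python3 -m jog 'ROWS'. ROWS is JSON, one flat list of numbers, 5 for each row, row after row: the closure, from 0 (fully open) to 1 (shut), then the shift along the tool's x, y, z in mm, then the turn about the tool's z in degrees. In form: [fingers, tx, ty, tz, yaw, fingers, tx, ty, tz, yaw, ...]. A call has 1 to 5 rows; each row shifts and turns the pose as measured when the row begins, along the tool's axes as they then stand; what a row does not reach is not made up. A row lasts 1/10 s, in which the tool goes at most 50 mm and 8.59 degrees, less where a joint would pass 70% of its speed; a pose out of reach is approached as far as the arm can. A call is refused whole if a number of a shift passes 50 or a number of a turn 8.59, either way. A call with a gripper value outside its range is refused whole. The fingers move at their own pace and stop on an object; the grip force is fixed at half the most. Time passes only in rows, so rows that do not move let the fingers close. It gives the time, the measured TCP pose, the force and the opening at its end, in the units of the state.
- get_obs(): the state, without advancing time (a new reading comes with each control period).
- capture(name): name is "side" or "top" or "wrist"; returns (picture, depth): 480x640x3 uint8, red, green, blue; 480x640 float32, mm along the optical axis (not along the pixel's ray), 0 where there is no reading.
- calibration(name): a dict with "fovy" (degrees; the focal length in pixels is half the picture's height over the tangent of half this angle, whatever the lens; pixels are square), "cx", "cy" (the principal point, pixels), "R" (3x3) and "t" (3): a world point X has camera coordinates R X + t. Camera axes: x right, y down, z forward; pixel columns grow to the right and rows downward; lengths in mm; the calibration is good to about 2 mm. A picture is of the moment at which its call begins: read the wrist's pose just before it. calibration takes no time and is no camera call; for the wrist camera it gives the pose at the moment of the call.
- close_job(): hands the job in, once; it reports no verdict.
The state is a dict: "time": time; "joint_positions": joint angles; "dq": joint speeds; "tau": joint torques, N m; "tool_pos": TCP position; "tcp_rot": TCP orientation; "contact_force": force on the tool from outside, world axes, zero at the start; "moment": the same for the moment, N m; "grip_width": finger opening in mm.
Only numpy, scipy, OpenCV 4.12 (cv2) and the standard library are available. Lean on these libraries where they do the work, as an engineer would, in place of code of your own. Each camera call takes 0.05 s, during which the arm holds its last target.

## Working session

There is one attempt and no reset: what is moved stays moved. The work goes in short steps, Python scripts to look and compute and a shell command to move; the robot and the scene stay as the last step left them, time stands still between calls to the robot, and variables do not carry over. Pictures are saved under pics/ and viewed, and the job is handed in when it is done.

```bash
mkdir -p pics; cat > h.py <<'E'
import numpy as np, cv2
from plant import get_obs, capture, calibration, close_job
def cam(name):
    c=calibration(name); p,d=capture(name); return p,d,c
def ray(c,u,v,depth=None,z=None):
    f=240/np.tan(np.radians(c['fovy'])/2); R=np.array(c['R']);t=np.array(c['t'])
    r=np.array([(u-c['cx'])/f,(v-c['cy'])/f,1.])
    o=-R.T@t; d=R.T@r
    if z is not None: return o+d*(z-o[2])/d[2]
    return o+d*depth
def proj(c,X):
    f=240/np.tan(np.radians(c['fovy'])/2); q=np.array(c['R'])@np.array(X)+np.array(c['t'])
    return c['cx']+f*q[0]/q[2], c['cy']+f*q[1]/q[2]
E
python3 - <<'E'
from h import *
print(get_obs())
import pickle
for n in ['side','top']:
    p,d,c=cam(n); cv2.imwrite(f'pics/{n}0.png',p[:,:,::-1]); pickle.dump((p,d,c),open(n+'0.pkl','wb')); print(n,c)
E
```

```text
{'time': 0.0, 'joint_positions': array([ 1.16700865e+00,  3.42703348e-01,  1.52498614e+00, -4.08921080e-05,
        1.27540259e+00, -1.45988573e-01]), 'dq': array([ 1.74974559e-03, -8.65255855e-04, -6.33990050e-04, -9.34439101e-04,
       -9.35490268e-05,  1.31383686e-03]), 'tau': array([-1.90967214e-03, -4.31240380e+01, -2.44222802e+01,  7.15921680e-02,
        5.58192597e-02, -1.16471333e-04]), 'tool_pos': array([133.67859509, 507.28824188, 227.46579366]), 'tcp_rot': array([-3.14010349e+00, -1.79435631e-04,  2.88380535e+00]), 'contact_force': array([ 0.37550533, -0.29431107, -0.18251036]), 'moment': array([ 0.03348803, -0.03428964,  0.03165662]), 'grip_width': 91.9164537655697}
side {'fovy': 48.11120843159809, 'cx': 329.341946275774, 'cy': 239.50515604826333, 'R': array([[ 0.94199263, -0.33558769,  0.00554795],
       [-0.20990136, -0.6019293 , -0.77046904],
       [ 0.2618994 ,  0.72461164, -0.63745328]]), 't': array([-484.29549541,  203.53962606, 1038.66682407])}
top {'fovy': 45.93445115472865, 'cx': 318.5650990726994, 'cy': 235.14449893752857, 'R': array([[ 0.00873004, -0.99995796,  0.00280311],
       [-0.98022874, -0.00911187, -0.19765779],
       [ 0.19767502, -0.00102213, -0.98026708]]), 't': array([  17.94774962,  553.358786  , 1208.41513091])}
```

View pics/top0.png

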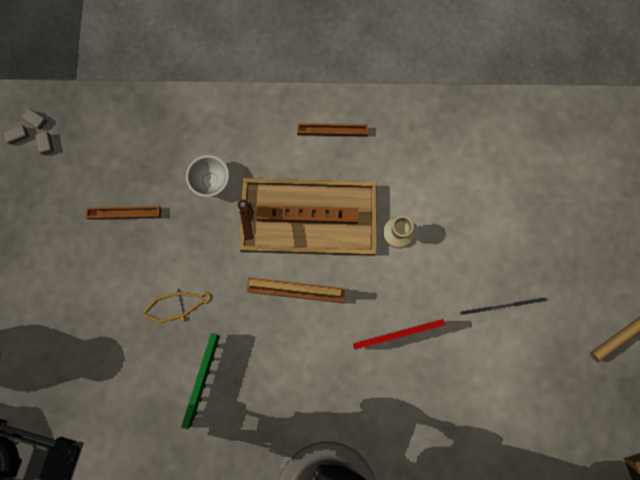

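View pics/side0.png

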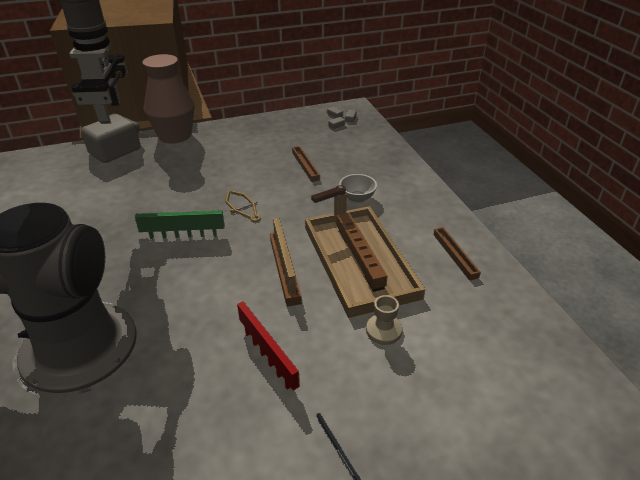

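The top view shows the comb in its trough at about (295,289). The tray spans (241–376, 180–253), with its post at (243,205) and the button pointing down-image, toward the trough. I'll enlarge this area.

```bash
python3 - <<'E'
import pickle,cv2
p,d,c=pickle.load(open('top0.pkl','rb'))
a=p[170:310,230:390,::-1]; cv2.imwrite('pics/topc.png',cv2.resize(a,None,fx=5,fy=4.2857,interpolation=cv2.INTER_CUBIC) if 0 else cv2.resize(a,None,fx=4,fy=4,interpolation=cv2.INTER_CUBIC))
E
```

```text
(no output)
```

View pics/topc.png

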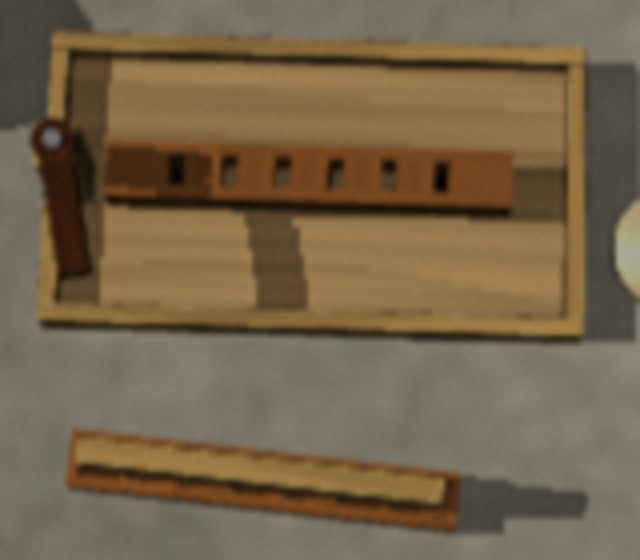

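```bash
python3 - <<'E'
from h import *
import pickle
p,d,c=pickle.load(open('top0.pkl','rb'))
P=lambda u,v,z: ray(c,230+(u+.5)/4-.5,170+(v+.5)/4-.5,z=z)
np.set_printoptions(precision=1,suppress=True)
cb=[P(u,v,73) for u,v in [(76,433),(76,464),(446,475),(444,503)]]; cb=np.array(cb)
print('comb',cb,cb.mean(0)); e=(cb[0]+cb[1]-cb[2]-cb[3])/2; print(np.linalg.norm(e),np.degrees(np.arctan2(e[1],e[0])))
s=np.array([P(u,v,50) for u,v in [(176,169),(230,171),(283,172),(336,174),(389,175),(441,177)]]);print('slots',s,s.mean(0)); e=s[0]-s[-1];print(np.linalg.norm(e),np.degrees(np.arctan2(e[1],e[0])))
t=np.array([P(u,v,30) for u,v in [(54,34),(585,48),(583,338),(40,325)]]);print('tray',t,t.mean(0)); e=t[0]-t[1]+t[3]-t[2];print(np.linalg.norm(e)/2,np.degrees(np.arctan2(e[1],e[0])))
print('pivot',P(51,137,111),'tip',P(74,273,111))
print('candle',ray(c,402,225,z=78),'bowl',ray(c,208,175,z=45))
# depth checks
for u,v in [(295,286),(262,215),(246,230)]: print(d[v,u], ray(c,u,v,depth=d[v,u]))
w=cam('wrist'); cv2.imwrite('pics/w0.png',w[0][:,:,::-1]); print(w[2])
E
```

```text
comb [[453.8 173.6  73. ]
 [437.  173.   73. ]
 [432.8 -26.8  73. ]
 [417.7 -25.7  73. ]] [435.3  73.5  73. ]
200.5501420701608 84.24774867117935
slots [[606.9 124.9  50. ]
 [606.   94.4  50. ]
 [605.7  64.5  50. ]
 [604.8  34.5  50. ]
 [604.5   4.6  50. ]
 [603.7 -24.8  50. ]] [605.3  49.7  50. ]
149.70531867470143 88.76127503580543
tray [[ 691.7  199.3   30. ]
 [ 686.2 -109.    30. ]
 [ 515.7 -106.    30. ]
 [ 520.3  201.2   30. ]] [603.5  46.4  30. ]
307.8339354629674 89.05723448837804
pivot [609.1 187.7 111. ] tip [534.6 172.8 111. ]
candle [ 573.  -160.3   78. ] bowl [693.8 278.2  45. ]
1222.7147 [437.   72.9  73.5]
1277.1503 [599.3 150.9  50.6]
1209.3721 [551.9 178.  110.1]
{'fovy': 61.600332565838706, 'cx': 321.81779968434574, 'cy': 234.67851332271303, 'R': array([[ 0.3,  1. , -0. ],
       [ 0.9, -0.2,  0.3],
       [ 0.3, -0.1, -1. ]]), 't': array([-526.3,  -31.5,  389.2])}
```

View pics/w0.png

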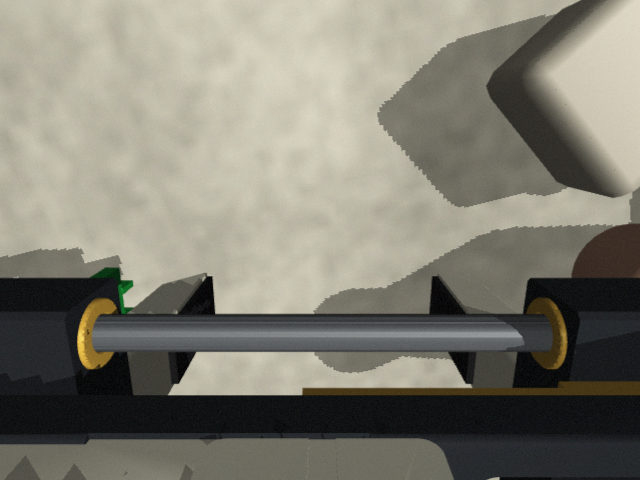

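The comb is at (435,73.5) with heading 84.2°. The slot row centre is at (605.3,49.7) with heading 88.8°. Next is a helper that works out jog rows, which I'll type in by hand.

```bash
cat >> h.py <<'E'
def suggest(target, psi=None, step=45, f=0):
    o=get_obs(); p=np.array(o['tool_pos']); a=np.degrees(o['tcp_rot'][2]); T=np.array(target,float)
    tot=0 if psi is None else (a-psi+180)%360-180
    n=int(max(np.ceil(np.linalg.norm(T-p)/step),np.ceil(abs(tot)/8.5),1))
    print('at',p.round(1),'yaw',round(a,2),'tilt',np.degrees(o['tcp_rot'][:2]).round(2),'F',o['contact_force'].round(1),'n',n,'yaw/row',round(tot/n,2))
    D=(T-p)/n
    for i in range(n):
        s=np.radians(a-tot/n*i); x=np.array([np.cos(s),np.sin(s)]); y=np.array([np.sin(s),-np.cos(s)])
        print([f,round(D[:2]@x,1),round(D[:2]@y,1),round(-D[2],1),round(tot/n,2)])
E
python3 -c "
from h import *
suggest([435,73,190],84.25)"
```

```text
at [133.7 507.4 227.6] yaw 165.23 tilt [-1.7993e+02 -1.0000e-02] F [ 0.3 -0.4  0.2] n 12 yaw/row 6.75
[0, np.float64(-33.5), np.float64(-28.6), np.float64(3.1), np.float64(6.75)]
[0, np.float64(-36.6), np.float64(-24.5), np.float64(3.1), np.float64(6.75)]
[0, np.float64(-39.3), np.float64(-20.0), np.float64(3.1), np.float64(6.75)]
[0, np.float64(-41.3), np.float64(-15.2), np.float64(3.1), np.float64(6.75)]
[0, np.float64(-42.8), np.float64(-10.3), np.float64(3.1), np.float64(6.75)]
[0, np.float64(-43.7), np.float64(-5.2), np.float64(3.1), np.float64(6.75)]
[0, np.float64(-44.1), np.float64(0.0), np.float64(3.1), np.float64(6.75)]
[0, np.float64(-43.7), np.float64(5.2), np.float64(3.1), np.float64(6.75)]
[0, np.float64(-42.8), np.float64(10.3), np.float64(3.1), np.float64(6.75)]
[0, np.float64(-41.3), np.float64(15.2), np.float64(3.1), np.float64(6.75)]
[0, np.float64(-39.3), np.float64(20.0), np.float64(3.1), np.float64(6.75)]
[0, np.float64(-36.6), np.float64(24.5), np.float64(3.1), np.float64(6.75)]
```

```bash
python3 -m jog '[0,-33,-28,3,6.7, 0,-36,-24,3,6.7, 0,-39,-20,3,6.7, 0,-41,-15,3,6.7, 0,-43,-10,3,6.7]'; python3 -m jog '[0,-44,-5,3,6.7, 0,-44,0,3,6.7, 0,-44,5,3,6.7, 0,-43,10,3,6.7, 0,-41,15,3,6.7]'; python3 -c "
from h import *
suggest([435,73,190],84.25)"
```

```text
time: 0.65
tool_pos: [258.4, 325.7, 210.6]
tcp_rot: [-3.14, -0.0, 2.288]
contact_force: [1.5, 1.4, 0.3]
grip_width: 91.6
time: 1.15
tool_pos: [383.8, 134.2, 195.1]
tcp_rot: [-3.141, -0.0, 1.679]
contact_force: [1.1, 1.0, -0.3]
grip_width: 92.0
at [383.8 134.2 195.1] yaw 96.2 tilt [-1.7999e+02 -1.0000e-02] F [ 1.1  1.  -0.3] n 2 yaw/row 5.97
[0, np.float64(-33.2), np.float64(22.2), np.float64(2.5), np.float64(5.97)]
[0, np.float64(-30.7), np.float64(25.5), np.float64(2.5), np.float64(5.97)]
```

```bash
python3 -m jog '[0,-35,24,3,6, 0,-33,27,3,6, 0,0,0,0,0]'; python3 - <<'E'
from h import *
suggest([435,73,150],84.25)
p,d,c=cam('wrist'); cv2.imwrite('pics/w1.png',p[:,:,::-1])
p,d,c=cam('top'); cv2.imwrite('pics/t1.png',p[:,:,::-1])
E
```

```text
time: 1.45
tool_pos: [442.1, 61.6, 188.3]
tcp_rot: [3.141, 0.001, 1.452]
contact_force: [-0.5, 0.3, -0.5]
grip_width: 92.0
at [442.1  61.6 188.3] yaw 83.17 tilt [1.7996e+02 4.0000e-02] F [-0.5  0.3 -0.5] n 1 yaw/row -1.08
[0, np.float64(10.5), np.float64(-8.4), np.float64(38.3), np.float64(-1.08)]
```

View pics/w1.png

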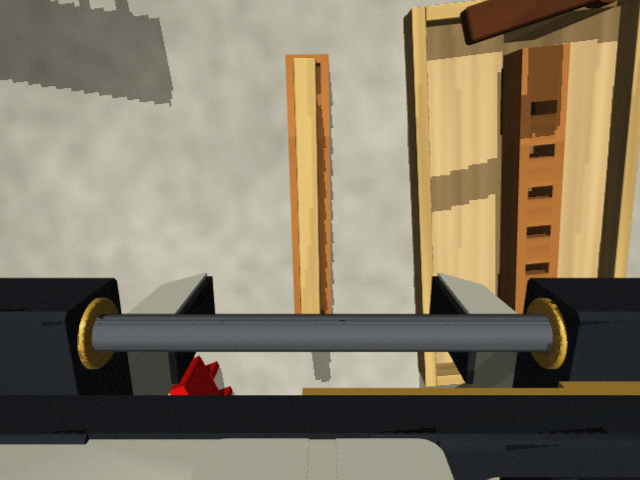

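```bash
python3 - <<'E'
from h import *
np.set_printoptions(precision=1,suppress=True)
c=calibration('wrist')
L=[ray(c,u,v,z=73) for u,v in [(293,58),(316,58),(302,312),(321,312)]]
print(np.array(L)); m1=(L[0]+L[1])/2;m2=(L[2]+L[3])/2;e=m1-m2;print(m1,m2,np.degrees(np.arctan2(e[1],e[0])))
S=np.array([ray(c,u,v,z=50) for u,v in [(543.5,107),(541.5,150),(540,191),(538.5,230.5),(537,267)]]);print(S)
E
python3 -c "
import cv2
a=cv2.imread('pics/w1.png')[40:320,280:590]
cv2.imwrite('pics/w1c.png',cv2.resize(a,None,fx=2,fy=2,interpolation=cv2.INTER_CUBIC))"
```

```text
[[433.4 178.9  73. ]
 [447.7 177.3  73. ]
 [417.2   6.2  73. ]
 [431.1   4.7  73. ]]
[440.5 178.1  73. ] [424.1   5.4  73. ] 84.56288472802255
[[601.8 131.3  50. ]
 [601.2 101.8  50. ]
 [600.9  72.   50. ]
 [600.6  41.9  50. ]
 [600.1  12.6  50. ]]
```

View pics/w1c.png

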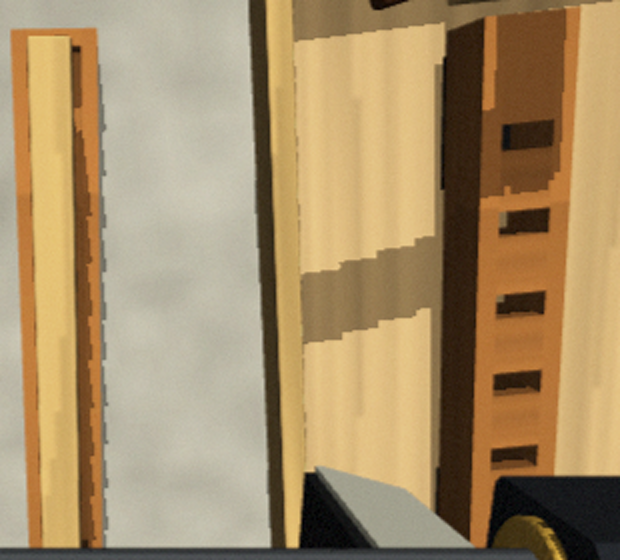

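```bash
python3 - <<'E'
from h import *
suggest([435,73,150],84.25); print(get_obs()['time'],calibration('wrist')['t'])
p,d,c=cam('wrist'); cv2.imwrite('pics/w2.png',p[:,:,::-1]); print(c['t'],calibration('wrist')['t'])
import pickle; pickle.dump((p,d,c),open('w2.pkl','wb'))
a=p[40:320,280:590,::-1];cv2.imwrite('pics/w2c.png',cv2.resize(a,None,fx=2,fy=2,interpolation=cv2.INTER_CUBIC))
E
```

```text
at [439.4  64.5 188.3] yaw 83.5 tilt [-1.799e+02 -2.000e-02] F [ 0.1 -0.4 -0. ] n 1 yaw/row -0.75
[0, np.float64(8.0), np.float64(-5.3), np.float64(38.3), np.float64(-0.75)]
1.55 [-428.23063601   89.452518    381.83031365]
[-428.23063601   89.452518    381.83031365] [-427.83835542   89.44856648  381.95382102]
```

View pics/w2c.png

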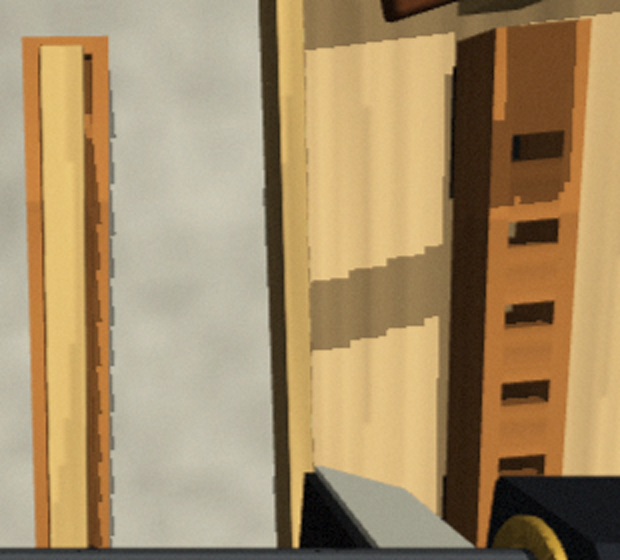

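```bash
python3 - <<'E'
from h import *
import pickle
np.set_printoptions(precision=1,suppress=True)
p,d,c=pickle.load(open('w2.pkl','rb'))
q=lambda u,v:(280+(u+.5)/2-.5,40+(v+.5)/2-.5)
L=[ray(c,*q(u,v),z=73) for u,v in [(40,45),(84,45),(50,545),(87,545)]]
m1=(L[0]+L[1])/2;m2=(L[2]+L[3])/2;e=m1-m2;print(m1,m2,np.degrees(np.arctan2(e[1],e[0])))
print('at 73.5',m2+(m1-m2)*(73.5-m2[1])/(m1[1]-m2[1]))
S=np.array([ray(c,*q(u,v),z=50) for u,v in [(538.5,145.5),(533.5,231),(529.5,313),(526,392)]]);print(S,S.mean(0)); 
for u,v in [(300,200),(525,100+40)]: print(ray(c,u,v,depth=d[v,u]))
E
```

```text
[444.1 175.2  73. ] [425.9   5.   73. ] 83.89097831545442
at 73.5 [433.2  73.5  73. ]
[[605.7 127.2  50. ]
 [604.9  97.6  50. ]
 [604.3  67.7  50. ]
 [603.9  37.4  50. ]] [604.7  82.5  50. ]
[422.6  81.   24.6]
[589.8 110.1  49. ]
```

```bash
python3 -m jog '[0,10,-5,30,-0.5, 0,0,0,25,0, 0,0,0,0,0, 0,0,0,0,0]'; python3 -c "
from h import *
suggest([434.5,74.6,60],84.1)"
```

```text
time: 2.0
tool_pos: [432.6, 80.7, 133.9]
tcp_rot: [-3.142, -0.001, 1.478]
contact_force: [-0.0, 0.3, 0.0]
grip_width: 91.8
at [432.6  80.7 133.9] yaw 84.68 tilt [-1.8e+02 -8.0e-02] F [-0.   0.3  0. ] n 2 yaw/row 0.29
[0, np.float64(-2.9), np.float64(1.2), np.float64(37.0), np.float64(0.29)]
[0, np.float64(-2.9), np.float64(1.3), np.float64(37.0), np.float64(0.29)]
```

```bash
python3 -m jog '[0,-6,2.5,0,0.6, 0,0,0,25,0, 0,0,0,20,0, 0,0,0,0,0, 0,0,0,0,0]'; python3 -c "
from h import *
suggest([434.5,74.6,60],84.1)"
```

```text
time: 2.5
tool_pos: [438.7, 74.7, 94.2]
tcp_rot: [3.13, -0.002, 1.469]
contact_force: [0.2, 0.2, 0.0]
grip_width: 91.5
at [438.7  74.7  94.2] yaw 84.19 tilt [ 1.7933e+02 -1.4000e-01] F [0.2 0.2 0. ] n 1 yaw/row 0.09
[0, np.float64(-0.5), np.float64(-4.2), np.float64(34.2), np.float64(0.09)]
```

```bash
python3 -m jog '[0,-0.5,-3.5,18,0, 0,0,0,0,0, 0,0,0,0,0, 0,0,0,0,0]'; python3 -c "
from h import *
suggest([434.5,74.6,60],84.1);suggest([434.5,74.6,60],84.1)
print(get_obs()['dq'])"
```

```text
time: 2.9
tool_pos: [439.0, 74.3, 81.1]
tcp_rot: [3.121, -0.003, 1.469]
contact_force: [-0.2, 0.3, 0.4]
grip_width: 91.9
at [439.   74.3  81.1] yaw 84.18 tilt [178.84  -0.18] F [-0.2  0.3  0.4] n 1 yaw/row 0.08
[0, np.float64(-0.1), np.float64(-4.5), np.float64(21.1), np.float64(0.08)]
at [439.   74.3  81.1] yaw 84.18 tilt [178.84  -0.18] F [-0.2  0.3  0.4] n 1 yaw/row 0.08
[0, np.float64(-0.1), np.float64(-4.5), np.float64(21.1), np.float64(0.08)]
[ 0.00125804 -0.01857548 -0.02199186  0.00097519  0.01312489 -0.00039648]
```

```bash
python3 -c "
from h import *
print(get_obs()['joint_positions'])"
```

```text
[-5.74862714e-03  3.81703685e-01  1.94784167e+00  1.76470302e-03
  7.91565561e-01  9.46805548e-02]
```

```bash
python3 -m jog '[0,0,-4,0,0, 0,0,-2,0,0]'; python3 -m jog '[0,0,0,0,0]'; python3 -m jog '[0,0,0,-10,0,0,0,0,-10,0]';  python3 -m jog '[0,0,0,0,0,0,0,0,0,0]'; python3 -c "
from h import *
suggest([434.5,74.6,60],84.1)
print(get_obs()['dq'])"
```

```text
time: 3.1
tool_pos: [433.8, 74.9, 82.5]
tcp_rot: [3.119, -0.003, 1.469]
contact_force: [1.0, -1.1, 0.0]
grip_width: 91.9
time: 3.2
tool_pos: [433.6, 75.0, 82.8]
tcp_rot: [3.118, -0.004, 1.469]
contact_force: [0.0, -0.3, 0.8]
grip_width: 92.1
time: 3.4
tool_pos: [432.3, 74.9, 103.3]
tcp_rot: [3.121, -0.003, 1.469]
contact_force: [-1.2, -0.8, 0.7]
grip_width: 92.1
time: 3.6
tool_pos: [433.5, 75.0, 105.4]
tcp_rot: [3.117, -0.004, 1.469]
contact_force: [-0.0, -0.2, 1.3]
grip_width: 91.7
at [433.5  75.  105.4] yaw 84.19 tilt [178.58  -0.21] F [-0.  -0.2  1.3] n 2 yaw/row 0.04
[0, np.float64(-0.1), np.float64(0.5), np.float64(22.7), np.float64(0.04)]
[0, np.float64(-0.1), np.float64(0.5), np.float64(22.7), np.float64(0.04)]
[ 4.32331620e-04 -1.51602721e-02 -1.42642831e-02  5.89646800e-05
  1.02987233e-02 -8.84775609e-04]
```

```bash
python3 -m jog '[0,0,0,0,0,0,0,0,0,0,0,0,0,0,0]'; python3 -m jog '[0,0,0,-30,0,0,0,0,-30,0,0,0,0,-30,0]';  python3 -m jog '[0,0,0,0,0,0,0,0,0,0]';python3 -m jog '[0,0,0,0,0,0,0,0,0,0]'; python3 -c "
from h import *
suggest([434.5,74.6,60],84.1)
print(get_obs()['dq'])"
```

```text
time: 3.9
tool_pos: [433.4, 74.9, 105.2]
tcp_rot: [3.117, -0.004, 1.469]
contact_force: [0.6, -0.4, -0.2]
grip_width: 91.6
time: 4.2
tool_pos: [428.1, 74.7, 193.3]
tcp_rot: [3.129, -0.002, 1.469]
contact_force: [0.1, -0.8, 1.2]
grip_width: 91.9
time: 4.4
tool_pos: [429.9, 74.8, 196.4]
tcp_rot: [3.123, -0.003, 1.469]
contact_force: [0.1, 0.3, 0.2]
grip_width: 91.7
time: 4.6
tool_pos: [429.1, 74.7, 194.8]
tcp_rot: [3.125, -0.003, 1.469]
contact_force: [0.9, 0.9, 0.3]
grip_width: 91.8
at [429.1  74.7 194.8] yaw 84.17 tilt [ 1.7906e+02 -1.6000e-01] F [0.9 0.9 0.3] n 3 yaw/row 0.02
[0, np.float64(0.1), np.float64(1.8), np.float64(44.9), np.float64(0.02)]
[0, np.float64(0.1), np.float64(1.8), np.float64(44.9), np.float64(0.02)]
[0, np.float64(0.1), np.float64(1.8), np.float64(44.9), np.float64(0.02)]
[-5.47906215e-05  9.81591628e-03  9.64407641e-03 -1.09884725e-03
 -7.05043259e-03 -1.11284297e-03]
```

```bash
python3 -m jog '[0,0,2,20,0, 0,0,1,40,0,0,0,1,40,0]'; python3 -c "
from h import *
suggest([434.5,74.6,60],84.1)
print(get_obs()['dq'])"
```

```text
time: 4.9
tool_pos: [437.8, 74.5, 94.7]
tcp_rot: [3.116, -0.004, 1.469]
contact_force: [0.4, -0.1, 0.5]
grip_width: 91.8
at [437.8  74.5  94.7] yaw 84.18 tilt [178.55  -0.21] F [ 0.4 -0.1  0.5] n 1 yaw/row 0.08
[0, np.float64(-0.2), np.float64(-3.3), np.float64(34.7), np.float64(0.08)]
[-0.00119018  0.67452691  0.43096022  0.00201586 -1.14029743 -0.00248243]
```

```bash
python3 -m jog '[0,0,-3,27,0]'; python3 -m jog '[0,0,-2,4,0]'; python3 -m jog '[0,0,0,0,0,0,0,0,0,0]'; python3 -c "
from h import *
suggest([434.5,74.6,60],84.1)
print(get_obs()['dq'])"
```

```text
time: 5.0
tool_pos: [434.6, 74.8, 65.0]
tcp_rot: [3.119, -0.003, 1.469]
contact_force: [-0.7, -0.0, -0.5]
grip_width: 91.7
time: 5.1
tool_pos: [429.9, 74.9, 57.7]
tcp_rot: [3.127, -0.003, 1.469]
contact_force: [0.4, -0.2, 1.6]
grip_width: 91.3
time: 5.3
tool_pos: [429.2, 75.0, 57.4]
tcp_rot: [3.13, -0.002, 1.469]
contact_force: [0.2, 0.9, 0.2]
grip_width: 92.1
at [429.2  75.   57.4] yaw 84.17 tilt [ 1.7931e+02 -1.4000e-01] F [0.2 0.9 0.2] n 1 yaw/row 0.07
[0, np.float64(0.2), np.float64(5.3), np.float64(-2.6), np.float64(0.07)]
[ 0.00025409 -0.00324927 -0.00830323  0.00098955  0.0093551  -0.00166391]
```

```bash
python3 -m jog '[0,0,5,-1,0, 0,0,0,0,0]'; python3 -c "
from h import *
suggest([434.5,74.6,60],84.1)"
```

```text
time: 5.5
tool_pos: [436.3, 74.4, 60.7]
tcp_rot: [3.125, -0.003, 1.469]
contact_force: [0.1, -0.1, 0.3]
grip_width: 91.8
at [436.3  74.4  60.7] yaw 84.17 tilt [ 1.7905e+02 -1.6000e-01] F [ 0.1 -0.1  0.3] n 1 yaw/row 0.07
[0, np.float64(-0.0), np.float64(-1.8), np.float64(0.7), np.float64(0.07)]
```

```bash
python3 -m jog '[0.3,0,-1,0.5,0, 0.6,0,0,0.5,0,0.8,0,0,0,0]'; python3 -m jog '[1,0,0,0,0, 1,0,0,0,0, 1,0,0,0,0,1,0,0,0,0]';python3 -c "
from h import *
suggest([434.5,74.6,60],84.1)"
```

```text
time: 5.8
tool_pos: [436.7, 74.5, 61.5]
tcp_rot: [3.121, -0.003, 1.469]
contact_force: [0.9, -0.8, 0.2]
grip_width: 72.5
time: 6.2
tool_pos: [436.6, 74.6, 61.6]
tcp_rot: [3.121, -0.003, 1.469]
contact_force: [-0.2, 0.8, -0.1]
grip_width: 40.5
at [436.6  74.6  61.6] yaw 84.17 tilt [178.8   -0.19] F [-0.2  0.8 -0.1] n 1 yaw/row 0.07
[0, np.float64(-0.2), np.float64(-2.1), np.float64(1.6), np.float64(0.07)]
```

```bash
python3 -m jog '[1,0,-2,1,0, 1,0,0,0,0]'; python3 -m jog '[1,0,0,0,0, 1,0,0,0,0, 1,0,0,0,0,1,0,0,0,0]';python3 -c "
from h import *
suggest([434.5,74.6,60],84.1)
o=get_obs();print(o['contact_force'],o['moment'],o['time'])"
```

```text
time: 6.4
tool_pos: [434.4, 74.8, 60.4]
tcp_rot: [3.121, -0.003, 1.469]
contact_force: [-0.1, -0.7, 0.5]
grip_width: 24.4
time: 6.8
tool_pos: [434.1, 74.8, 60.3]
tcp_rot: [3.122, -0.003, 1.469]
contact_force: [-0.5, -0.3, 0.3]
grip_width: 13.8
at [434.1  74.8  60.3] yaw 84.17 tilt [178.85  -0.18] F [-0.5 -0.3  0.3] n 1 yaw/row 0.07
[0, np.float64(-0.2), np.float64(0.5), np.float64(0.3), np.float64(0.07)]
[-0.45489433 -0.26520345  0.31241767] [-0.0588727   0.16212363 -0.02978963] 6.8
```

```bash
python3 -m jog '[1,0,0,-15,0, 1,0,0,-30,0, 1,0,0,-30,0, 1,0,0,-8,0, 1,0,0,0,0]';python3 -c "
from h import *
suggest([604.3,51.1,142],88.85,f=1)
o=get_obs();print(o['contact_force'],o['moment'],o['time'],o['grip_width'])"
```

```text
time: 7.3
tool_pos: [431.1, 74.6, 144.1]
tcp_rot: [3.126, -0.003, 1.469]
contact_force: [0.0, -0.0, -2.9]
grip_width: 13.7
at [431.1  74.6 144.1] yaw 84.17 tilt [ 1.791e+02 -1.600e-01] F [ 0.  -0.  -2.9] n 4 yaw/row -1.17
[1, np.float64(-1.5), np.float64(43.7), np.float64(0.5), np.float64(-1.17)]
[1, np.float64(-2.3), np.float64(43.6), np.float64(0.5), np.float64(-1.17)]
[1, np.float64(-3.2), np.float64(43.6), np.float64(0.5), np.float64(-1.17)]
[1, np.float64(-4.1), np.float64(43.5), np.float64(0.5), np.float64(-1.17)]
[ 0.03518946 -0.04116558 -2.89070974] [-0.07920117  0.08375964 -0.02535129] 7.3 13.675132937345358
```

```bash
python3 -m jog '[1,-1,30,0,-1, 1,-3,40,0,-1.2, 1,-3,40,0,-1.2, 1,-4,35,0,-1, 1,0,0,0,0]';python3 -m jog '[1,0,0,0,0]';python3 -c "
from h import *
suggest([604.3,51.1,142],88.85,f=1)
o=get_obs();print(o['contact_force'],o['moment'],o['time'],o['grip_width'])"
```

```text
time: 7.8
tool_pos: [575.8, 52.8, 137.6]
tcp_rot: [3.136, -0.001, 1.55]
contact_force: [-0.2, -0.8, -1.2]
grip_width: 13.5
time: 7.9
tool_pos: [574.8, 52.7, 135.1]
tcp_rot: [3.14, -0.002, 1.549]
contact_force: [0.1, -0.1, -1.2]
grip_width: 13.6
at [574.8  52.7 135.1] yaw 88.76 tilt [ 1.7991e+02 -9.0000e-02] F [ 0.1 -0.1 -1.2] n 1 yaw/row -0.09
[1, np.float64(-1.0), np.float64(29.5), np.float64(-6.9), np.float64(-0.09)]
[ 0.1424551  -0.12679605 -1.21599074] [-0.17007707  0.05319302  0.03067465] 7.9 13.606488811601468
```

Tilt has corrected itself. I'll finish the approach and check both cameras.

```bash
python3 -m jog '[1,-0.5,20,-3,0, 1,-0.5,9,0,0, 1,0,0,0,0,1,0,0,0,0]';python3 - <<'E'
from h import *
import pickle
suggest([604.3,51.1,125],88.85,f=1)
p,d,c=cam('wrist'); cv2.imwrite('pics/w3.png',p[:,:,::-1])
p,d,c=cam('top'); 
a=p[170:310,230:390,::-1]; cv2.imwrite('pics/t3.png',cv2.resize(a,None,fx=4,fy=4,interpolation=cv2.INTER_CUBIC))
p,d,c=cam('side');  pickle.dump((p,d,c),open('s3.pkl','wb'))
a=p[150:330,270:450,::-1]; cv2.imwrite('pics/s3.png',cv2.resize(a,None,fx=3.3,fy=3.3,interpolation=cv2.INTER_CUBIC))
E
```

```text
time: 8.3
tool_pos: [599.1, 51.9, 133.8]
tcp_rot: [-3.133, -0.002, 1.549]
contact_force: [-0.3, 0.1, -2.2]
grip_width: 13.9
at [599.1  51.9 133.8] yaw 88.78 tilt [-1.7951e+02 -1.1000e-01] F [-0.3  0.1 -2.2] n 1 yaw/row -0.07
[1, np.float64(-0.7), np.float64(5.2), np.float64(8.8), np.float64(-0.07)]
```

View pics/w3.png

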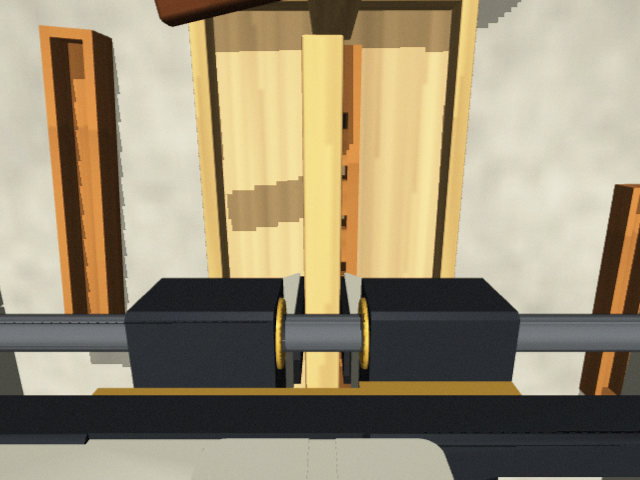

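View pics/t3.png

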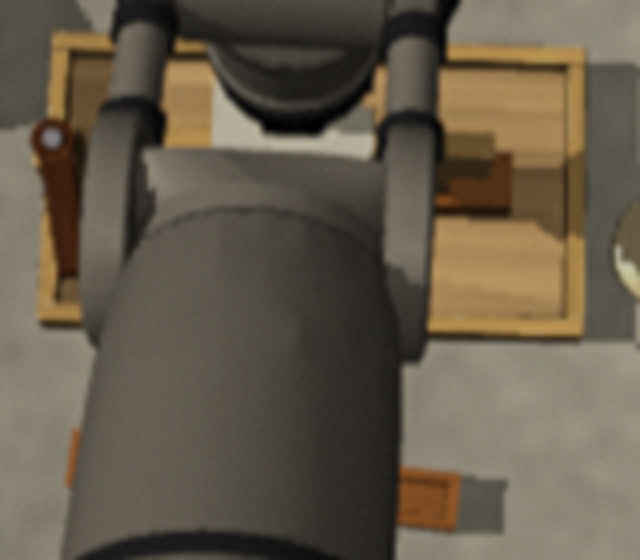

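View pics/s3.png

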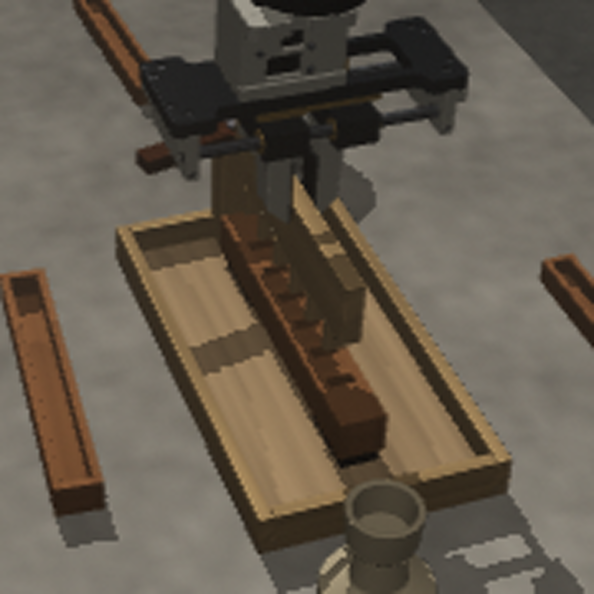

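```bash
python3 - <<'E'
from h import *
o=get_obs();c=calibration('wrist');P=ray(c,322,36,z=146.5);print(o['tool_pos'],o['tcp_rot'],P)
for v in (120,173,222,266): print(ray(c,345,v,z=50))
E
python3 -m jog '[1,-0.5,5,12,0, 1,0,0,0,0,1,0,0,0,0]';python3 -c "
from h import *
suggest([604.3,51.1,110],88.85,f=1)"
```

```text
[599.45008239  51.82583215 134.38040647] [-3.13409062e+00 -1.82434076e-03  1.54942570e+00] [601.26200533 152.12090209 146.5       ]
[613.28797978 126.96431704  50.        ]
[613.09086941  96.6413385   50.        ]
[612.8964224   66.72808313  50.        ]
[612.71083014  38.17702185  50.        ]
time: 8.75
tool_pos: [604.1, 51.4, 121.6]
tcp_rot: [-3.134, -0.002, 1.55]
contact_force: [-0.7, -0.3, -2.2]
grip_width: 13.7
at [604.1  51.4 121.6] yaw 88.79 tilt [-1.7958e+02 -1.0000e-01] F [-0.7 -0.3 -2.2] n 1 yaw/row -0.06
[1, np.float64(-0.3), np.float64(0.2), np.float64(11.6), np.float64(-0.06)]
```

```bash
python3 -m jog '[1,0,0,7,0, 1,0,0,4,0,1,0,0,0,0]';python3 -c "
from h import *
suggest([604.3,51.6,105],88.85,f=1)"
```

```text
time: 9.05
tool_pos: [603.7, 51.4, 109.4]
tcp_rot: [-3.134, -0.002, 1.55]
contact_force: [-0.6, 0.3, -1.0]
grip_width: 13.6
at [603.7  51.4 109.4] yaw 88.79 tilt [-1.7955e+02 -1.0000e-01] F [-0.6  0.3 -1. ] n 1 yaw/row -0.06
[1, np.float64(0.2), np.float64(0.6), np.float64(4.4), np.float64(-0.06)]
```

```bash
python3 -m jog '[1,0,0.5,4,0,1,0,0,0,0]';python3 -m jog '[1,0,0,3,0,1,0,0,0,0]';python3 -c "
from h import *
suggest([604.3,51.6,105],88.85,f=1)"
```

```text
time: 9.25
tool_pos: [604.1, 51.4, 104.9]
tcp_rot: [-3.134, -0.002, 1.55]
contact_force: [0.2, -1.0, -1.4]
grip_width: 13.7
time: 9.45
tool_pos: [604.2, 51.4, 101.7]
tcp_rot: [-3.134, -0.002, 1.55]
contact_force: [0.4, 0.0, -1.4]
grip_width: 13.7
at [604.2  51.4 101.7] yaw 88.78 tilt [-1.7955e+02 -1.0000e-01] F [ 0.4  0.  -1.4] n 1 yaw/row -0.07
[1, np.float64(0.2), np.float64(0.1), np.float64(-3.3), np.float64(-0.07)]
```

```bash
python3 -m jog '[1,0,0,2.5,0,1,0,0,0,0]';python3 -m jog '[1,0,0,2.5,0,1,0,0,0,0]';python3 -c "
from h import *
suggest([604.3,51.6,105],88.85,f=1)"
```

```text
time: 9.65
tool_pos: [604.3, 51.3, 99.2]
tcp_rot: [-3.134, -0.002, 1.55]
contact_force: [-0.2, -0.5, -2.5]
grip_width: 13.8
time: 9.85
tool_pos: [604.3, 51.4, 96.6]
tcp_rot: [-3.134, -0.002, 1.55]
contact_force: [-0.1, -0.4, -1.7]
grip_width: 14.0
at [604.3  51.4  96.6] yaw 88.79 tilt [-1.7958e+02 -1.0000e-01] F [-0.1 -0.4 -1.7] n 1 yaw/row -0.06
[1, np.float64(0.2), np.float64(-0.0), np.float64(-8.4), np.float64(-0.06)]
```

The tips are about 8 mm below the batten top with no upward force, so the teeth are in the slots. I'll continue down gently.

```bash
for i in 1; do :; done; python3 -m jog '[1,0,0,3,0,1,0,0,0,0]';python3 -m jog '[1,0,0,3,0,1,0,0,0,0]';python3 -m jog '[1,0,0,3,0,1,0,0,0,0]'
```

```text
time: 10.05
tool_pos: [604.4, 51.4, 93.4]
tcp_rot: [-3.134, -0.002, 1.55]
contact_force: [-0.7, 0.5, -2.5]
grip_width: 14.0
time: 10.25
tool_pos: [604.3, 51.4, 90.1]
tcp_rot: [-3.134, -0.002, 1.55]
contact_force: [-0.5, -0.9, -1.9]
grip_width: 13.4
time: 10.45
tool_pos: [604.3, 51.4, 86.8]
tcp_rot: [-3.134, -0.002, 1.55]
contact_force: [0.1, -0.4, -1.5]
grip_width: 13.7
```

```bash
python3 -m jog '[1,0,0,2.5,0,1,0,0,0,0]';python3 -m jog '[1,0,0,1.5,0,1,0,0,0,0]';python3 -m jog '[1,0,0,1.5,0,1,0,0,0,0]'
```

```text
time: 10.65
tool_pos: [604.3, 51.4, 84.0]
tcp_rot: [-3.134, -0.002, 1.55]
contact_force: [-0.0, -0.5, -1.6]
grip_width: 13.8
time: 10.85
tool_pos: [604.5, 51.4, 82.6]
tcp_rot: [-3.135, -0.002, 1.55]
contact_force: [-0.7, 0.8, -1.3]
grip_width: 13.8
time: 11.05
tool_pos: [604.7, 51.4, 81.5]
tcp_rot: [-3.136, -0.002, 1.55]
contact_force: [-0.8, 0.2, 1.1]
grip_width: 13.8
```

```bash
python3 -m jog '[0.6,0,0,0,0,0.6,0,0,0,0,0.6,0,0,0,0]';python3 -m jog '[0.6,0,0,-15,0,0.6,0,0,-30,0,0.6,0,0,-40,0,0.6,0,0,-40,0,0.6,0,0,0,0]';python3 - <<'E'
from h import *
suggest([604.3,51.1,125],88.85,f=1)
p,d,c=cam('wrist'); cv2.imwrite('pics/w4.png',p[:,:,::-1])
import pickle
pickle.dump((p,d,c),open('w4.pkl','wb'))
p,d,c=cam('side')
a=p[150:330,270:450,::-1]; cv2.imwrite('pics/s4.png',cv2.resize(a,None,fx=3.3,fy=3.3,interpolation=cv2.INTER_CUBIC))
E
```

```text
time: 11.35
tool_pos: [605.0, 51.4, 81.9]
tcp_rot: [-3.137, -0.002, 1.55]
contact_force: [0.6, 0.2, -0.6]
grip_width: 33.4
time: 11.85
tool_pos: [605.0, 51.1, 209.8]
tcp_rot: [-3.133, -0.002, 1.549]
contact_force: [0.8, -0.4, -0.3]
grip_width: 36.9
at [605.   51.1 209.8] yaw 88.78 tilt [-1.795e+02 -1.100e-01] F [ 0.8 -0.4 -0.3] n 2 yaw/row -0.04
[1, np.float64(-0.0), np.float64(-0.4), np.float64(42.4), np.float64(-0.04)]
[1, np.float64(-0.0), np.float64(-0.4), np.float64(42.4), np.float64(-0.04)]
```

View pics/w4.png

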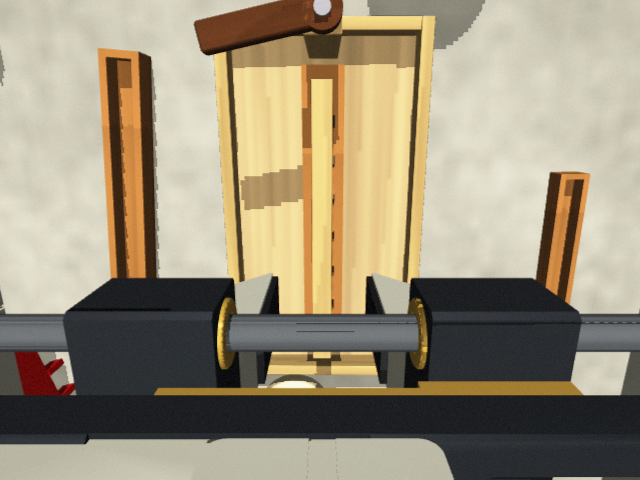

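View pics/s4.png

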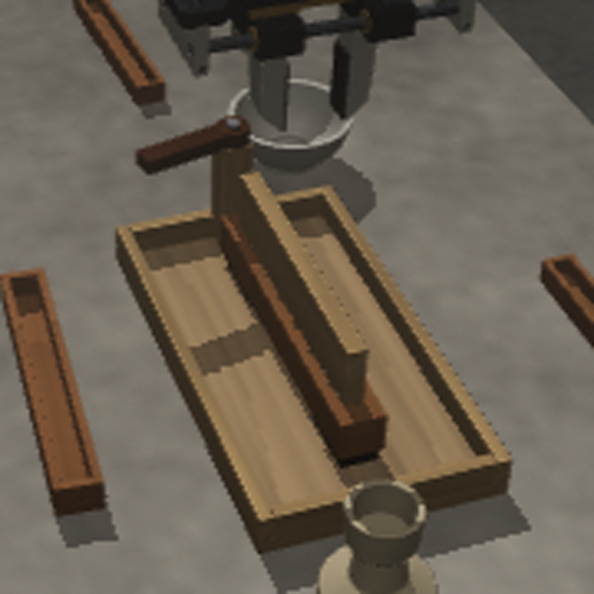

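The comb sits home with its board edge on the batten. The button shows in the wrist view from its pivot at (322,7) to its tip at about (200,38). I'll measure both.

```bash
python3 - <<'E'
from h import *
import pickle
np.set_printoptions(precision=1,suppress=True)
p,d,c=pickle.load(open('w4.pkl','rb'))
for u,v in [(321,90),(321,150),(321,250),(310,20)]: print(ray(c,u,v,depth=d[v,u]))
for u,v in [(322,7),(195,22),(204,54)]: print('keeper',ray(c,u,v,z=111))
E
```

```text
[605.1 145.5  94.4]
[604.2 108.   94.7]
[602.7  39.   95. ]
[599.7 182.2 111. ]
keeper [606.7 188.8 111. ]
keeper [533.3 182.7 111. ]
keeper [536.9 165.6 111. ]
```

Comb top is at 94.7 mm, so it's home. Now the button. I'll close the fingers and go to the outer side of its arm.

```bash
python3 -m jog '[1,35,-16,0,0,1,42,-20,0,0,1,42,-20,0,0,1,20,-10,0,0,1,0,0,0,0]';python3 -c "
from h import *
suggest([527,217,129],88.85,f=1)"
```

```text
time: 12.45
tool_pos: [534.3, 194.0, 197.3]
tcp_rot: [-3.11, 0.001, 1.545]
contact_force: [0.8, 0.3, -0.7]
grip_width: 2.3
at [534.3 194.  197.3] yaw 88.53 tilt [-1.7822e+02  3.0000e-02] F [ 0.8  0.3 -0.7] n 2 yaw/row -0.16
[1, np.float64(11.4), np.float64(-3.9), np.float64(34.2), np.float64(-0.16)]
[1, np.float64(11.4), np.float64(-3.9), np.float64(34.2), np.float64(-0.16)]
```

```bash
python3 -m jog '[1,20,-4,0,0,1,5,-2,0,0,1,0,0,10,0,1,0,0,20,0,1,0,0,0,0]';python3 -c "
from h import *
suggest([527,217,129],88.85,f=1)"
```

```text
time: 12.95
tool_pos: [526.9, 215.7, 160.6]
tcp_rot: [-3.103, 0.005, 1.545]
contact_force: [-0.7, -0.8, 0.1]
grip_width: 0.4
at [526.9 215.7 160.6] yaw 88.51 tilt [-177.8    0.3] F [-0.7 -0.8  0.1] n 1 yaw/row -0.34
[1, np.float64(1.3), np.float64(0.1), np.float64(31.6), np.float64(-0.34)]
```

```bash
python3 -m jog '[1,1,0,14,0,1,0,0,12,0,1,0,0,0,0]';python3 -c "
from h import *
suggest([527,195,129],88.5,f=1)"
```

```text
time: 13.25
tool_pos: [526.8, 213.5, 133.1]
tcp_rot: [-3.102, 0.006, 1.542]
contact_force: [-0.3, -0.4, 0.3]
grip_width: 0.5
at [526.8 213.5 133.1] yaw 88.34 tilt [-177.74    0.36] F [-0.3 -0.4  0.3] n 1 yaw/row -0.16
[1, np.float64(-18.5), np.float64(0.7), np.float64(4.1), np.float64(-0.16)]
```

Next I'll sweep: toward −y first, then curving to +x.

```bash
python3 -m jog '[1,-10,0,3,0,1,-8,0,0,0,1,0,0,0,0]';python3 -m jog '[1,-8,1,0,0,1,-8,2,0,0,1,-4,1,0,0,1,0,0,0,0]';python3 -c "
from h import *
suggest([546,153.6,129],88.5,f=1,step=10)"
```

```text
time: 13.55
tool_pos: [527.1, 193.2, 131.1]
tcp_rot: [-3.104, 0.006, 1.541]
contact_force: [-0.0, -1.3, -0.3]
grip_width: 0.6
time: 13.95
tool_pos: [531.7, 170.7, 132.6]
tcp_rot: [-3.107, 0.006, 1.54]
contact_force: [-0.1, 0.1, 0.1]
grip_width: 0.3
at [531.7 170.7 132.6] yaw 88.25 tilt [-178.      0.34] F [-0.1  0.1  0.1] n 3 yaw/row -0.08
[1, np.float64(-5.6), np.float64(4.9), np.float64(1.2), np.float64(-0.08)]
[1, np.float64(-5.6), np.float64(4.9), np.float64(1.2), np.float64(-0.08)]
[1, np.float64(-5.6), np.float64(4.9), np.float64(1.2), np.float64(-0.08)]
```

```bash
python3 -m jog '[1,0,0,3,0,1,0,0,0,0]';python3 - <<'E'
from h import *
suggest([546,153.6,129],88.5,f=1,step=10)
p,d,c=cam('side')
a=p[120:300,270:450,::-1]; cv2.imwrite('pics/s5.png',cv2.resize(a,None,fx=3.3,fy=3.3,interpolation=cv2.INTER_CUBIC))
E
```

```text
time: 14.15
tool_pos: [531.6, 170.7, 129.5]
tcp_rot: [-3.107, 0.006, 1.54]
contact_force: [-0.1, -0.8, 0.5]
grip_width: 0.3
at [531.6 170.7 129.5] yaw 88.23 tilt [-178.01    0.32] F [-0.1 -0.8  0.5] n 3 yaw/row -0.09
[1, np.float64(-5.5), np.float64(5.0), np.float64(0.2), np.float64(-0.09)]
[1, np.float64(-5.6), np.float64(4.9), np.float64(0.2), np.float64(-0.09)]
[1, np.float64(-5.6), np.float64(4.9), np.float64(0.2), np.float64(-0.09)]
```

View pics/s5.png

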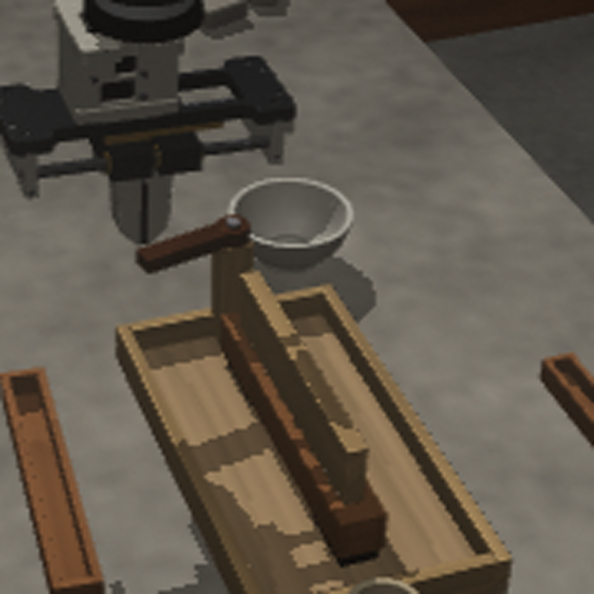

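The button hasn't moved and the fingers are narrower than I assumed, so they sit just past its tip at about (143,240). I'll back off, shift inward along the arm, and push again.

```bash
python3 -m jog '[1,18,0,0,0,1,18,0,0,0,1,0,0,0,0]';python3 -m jog '[1,0,12,0,0,1,0,10,0,0,1,0,0,0,0]';python3 -c "
from h import *
suggest([556,190,129],88.5,f=1,step=10)"
```

```text
time: 14.5
tool_pos: [532.9, 208.0, 129.3]
tcp_rot: [-3.107, 0.006, 1.54]
contact_force: [0.4, 0.5, -0.3]
grip_width: 0.6
time: 14.8
tool_pos: [555.1, 207.2, 128.3]
tcp_rot: [-3.106, 0.006, 1.542]
contact_force: [-0.6, -0.3, 0.2]
grip_width: 0.5
at [555.1 207.2 128.3] yaw 88.36 tilt [-177.97    0.37] F [-0.6 -0.3  0.2] n 2 yaw/row -0.07
[1, np.float64(-8.6), np.float64(0.7), np.float64(-0.3), np.float64(-0.07)]
[1, np.float64(-8.6), np.float64(0.7), np.float64(-0.3), np.float64(-0.07)]
```

```bash
python3 -m jog '[1,-8,-1,0,0,1,-8,-1,0,0,1,-8,0,0,0,1,-6,1,0,0,1,0,0,0,0]';python3 - <<'E'
from h import *
suggest([561.4,156.3,129],88.5,f=1,step=10)
p,d,c=cam('side')
a=p[120:300,270:450,::-1]; cv2.imwrite('pics/s6.png',cv2.resize(a,None,fx=3.3,fy=3.3,interpolation=cv2.INTER_CUBIC))
E
```

```text
time: 15.3
tool_pos: [551.8, 173.0, 128.4]
tcp_rot: [-3.104, 0.007, 1.541]
contact_force: [0.3, 0.0, -0.1]
grip_width: 0.1
at [551.8 173.  128.4] yaw 88.28 tilt [-177.87    0.42] F [ 0.3  0.  -0.1] n 2 yaw/row -0.11
[1, np.float64(-8.2), np.float64(5.1), np.float64(-0.3), np.float64(-0.11)]
[1, np.float64(-8.2), np.float64(5.0), np.float64(-0.3), np.float64(-0.11)]
```

View pics/s6.png

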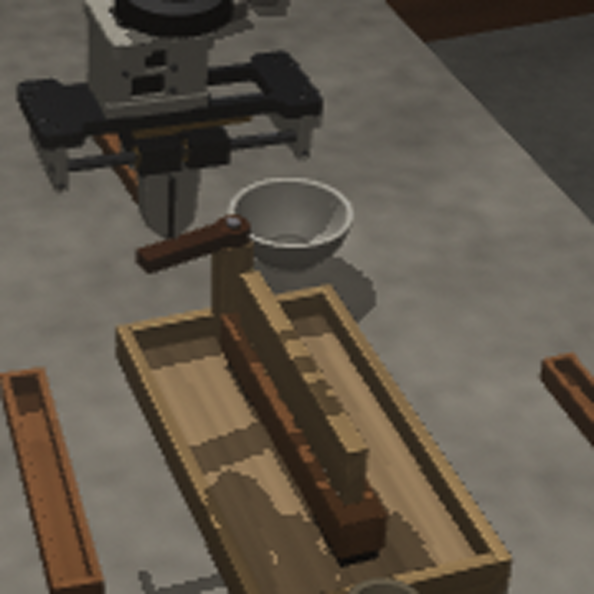

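```bash
python3 - <<'E'
from h import *
c=calibration('side'); o=get_obs(); print(o['tool_pos'],o['time'])
f=lambda X:((np.array(proj(c,X))-[270,120])*3.3).round()
print('tip',f([552,173,103]),'pivot',f([606.5,188.5,111]),'armtip',f([535,174,111]), f([535,174,99]), 'combtop end', f([606,152,95]))
c=calibration('wrist')
p,d,c=cam('wrist'); cv2.imwrite('pics/w6.png',p[:,:,::-1])
E
```

```text
[551.81042124 173.3411913  128.41148979] 15.35
tip [165. 258.] pivot [230. 222.] armtip [141. 252.] [141. 266.] combtop end [247. 269.]
```

View pics/w6.png

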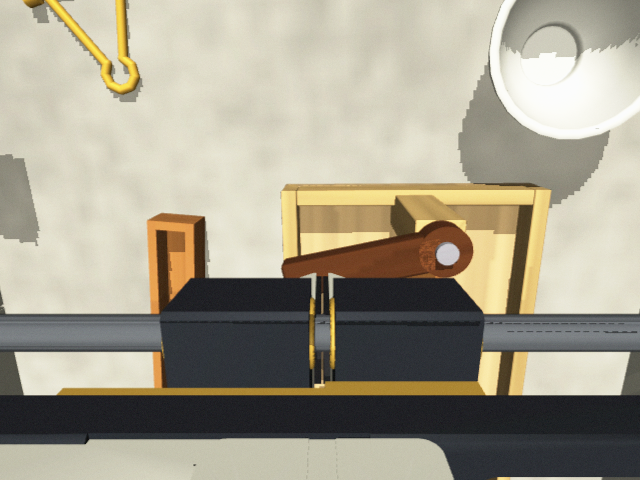

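```bash
python3 - <<'E'
from h import *
np.set_printoptions(precision=1,suppress=True)
o=get_obs(); print(o['tool_pos'],o['tcp_rot'],o['contact_force'])
c=calibration('wrist')
p,d,c=cam('wrist')
for u,v in [(447,253),(285,262),(330,258),(400,250),(310,274),(335,274),(322,310)]: print((u,v),d[v,u],ray(c,u,v,depth=d[v,u]))
print(proj(c,o['tool_pos']), proj(c,o['tool_pos']-[0,0,25]))
cs=calibration('side');R=np.array(cs['R']);print(-R.T@np.array(cs['t']))
ps,ds,_=cam('side')
for u,v in [(322,190),(322,186),(322,194),(330,192),(315,197)]: print((u,v),ray(cs,u,v,depth=ds[v,u]))
E
```

```text
[551.8 173.8 128.4] [-3.1  0.   1.5] [-1.  -0.4  0.3]
(447, 253) 177.13072 [606.4 190.  113.7]
(285, 262) 189.01582 [533.5 184.4 106.2]
(330, 258) 182.75114 [554.8 187.6 110.8]
(400, 250) 180.592 [586.3 190.8 110.8]
(310, 274) 165.68869 [546.9 187.  129.1]
(335, 274) 165.03972 [557.2 186.9 129.3]
(322, 310) 170.68275 [551.3 170.3 128.3]
(np.float64(322.98074411428297), np.float64(302.5655089064186)) (np.float64(324.75790570302854), np.float64(280.2954145675522))
[ 226.9 -792.6  821.6]
(322, 190) [554.  163.7 131. ]
(322, 186) [553.7 162.8 142.5]
(322, 194) [558.5 177.  110.3]
(330, 192) [578.2 177.2 111.3]
(315, 197) [538.5 168.2 112.3]
```

```bash
python3 - <<'E'
from h import *
np.set_printoptions(precision=1,suppress=True)
cs=calibration('side'); ps,ds,_=cam('side')
for u in (316,322,327):
  for v in range(178,202,2): print((u,v),ray(cs,u,v,depth=ds[v,u]))
f=lambda X:((np.array(proj(cs,X))-[270,150])*3.3).round()
print(f([586,42,185]),f([623,42,185]),f([586,42,204]))
a=ps[150:230,270:370,::-1]; cv2.imwrite('pics/s7.png',cv2.resize(a,None,fx=7,fy=7,interpolation=cv2.INTER_NEAREST))
E
```

```text
(316, 178) [540.2 164.1 166. ]
(316, 180) [540.6 165.5 159.8]
(316, 182) [539.3 161.8 157. ]
(316, 184) [538.9 160.7 152.5]
(316, 186) [539.4 162.6 145.8]
(316, 188) [538.4 159.6 142.5]
(316, 190) [600.7 350.3   0.1]
(316, 192) [598.9 344.9  -2.5]
(316, 194) [544.5 178.9 112.2]
(316, 196) [542.5 172.9 111. ]
(316, 198) [539.9 165.2 111.2]
(316, 200) [539.6 164.4 106.2]
(322, 178) [553.  160.5 165.5]
(322, 180) [554.  163.6 158. ]
(322, 182) [554.6 165.3 151.5]
(322, 184) [553.7 162.6 148.1]
(322, 186) [555.3 167.3 139.3]
(322, 188) [553.6 162.6 137.2]
(322, 190) [552.8 160.2 133.5]
(322, 192) [560.6 183.1 111.4]
(322, 194) [557.8 174.9 111.8]
(322, 196) [554.9 166.4 112.5]
(322, 198) [555.2 167.4 106.2]
(322, 200) [554.6 165.8 101.7]
(327, 178) [567.2 167.3 158.2]
(327, 180) [565.8 163.2 155.8]
(327, 182) [566.2 164.4 149.6]
(327, 184) [564.3 159.1 147.9]
(327, 186) [565.1 161.1 141.1]
(327, 188) [633.  352.6  -2. ]
(327, 190) [574.3 186.9 111.5]
(327, 192) [571.5 179.1 111.6]
(327, 194) [569.  172.1 111.1]
(327, 196) [567.1 166.6 109.5]
(327, 198) [568.3 170.  101.3]
(327, 200) [614.1 299.   -1.5]
[284. 155.] [338. 144.] [285. 130.]
```

View pics/s7.png

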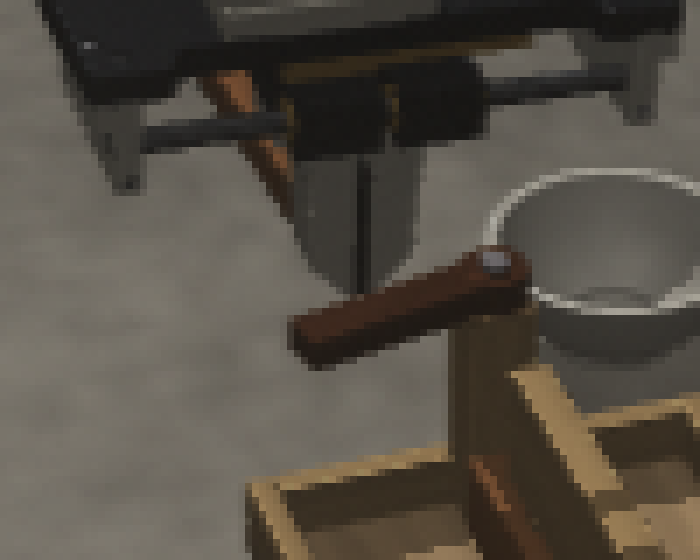

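The fingers end at about z=130 in the side depth, so they've been passing above the button. The real tips sit roughly at TCP height, about 25 mm shorter than stated. I'll back off, go lower, and push again while watching the result.

```bash
python3 -m jog '[1,18,0,0,0,1,18,0,0,0,1,0,0,0,0]';python3 -m jog '[1,0,0,11,0,1,0,0,11,0,1,0,0,0,0]';python3 - <<'E'
from h import *
np.set_printoptions(precision=1,suppress=True)
suggest([556,190,104],88.5,f=1,step=10)
cs=calibration('side'); ps,ds,_=cam('side')
a=ps[150:230,270:370,::-1]; cv2.imwrite('pics/s8.png',cv2.resize(a,None,fx=7,fy=7,interpolation=cv2.INTER_NEAREST))
E
```

```text
time: 15.85
tool_pos: [552.9, 212.4, 128.0]
tcp_rot: [-3.105, 0.007, 1.543]
contact_force: [-0.2, -0.1, -0.7]
grip_width: 0.3
time: 16.15
tool_pos: [551.4, 212.3, 103.6]
tcp_rot: [-3.104, 0.008, 1.545]
contact_force: [0.6, -0.6, -1.0]
grip_width: 0.3
at [551.4 212.3 103.6] yaw 88.5 tilt [-177.8    0.4] F [ 0.6 -0.6 -1. ] n 3 yaw/row -0.0
[1, np.float64(-7.4), np.float64(1.7), np.float64(-0.1), np.float64(-0.0)]
[1, np.float64(-7.4), np.float64(1.7), np.float64(-0.1), np.float64(-0.0)]
[1, np.float64(-7.4), np.float64(1.7), np.float64(-0.1), np.float64(-0.0)]
```

View pics/s8.png

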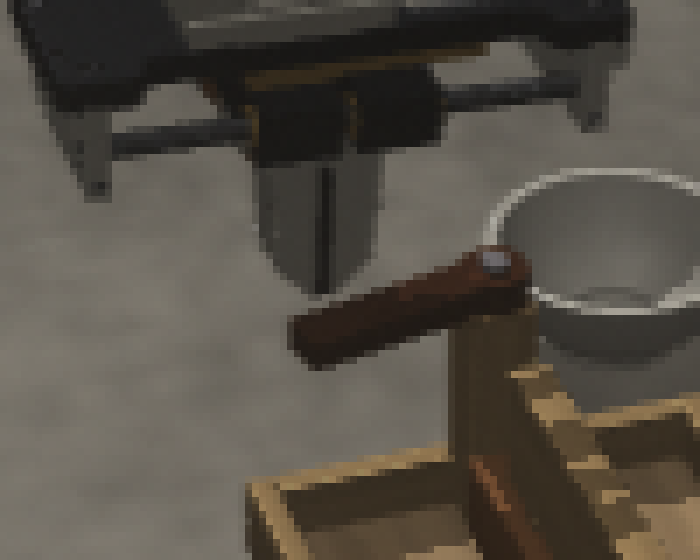

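```bash
python3 - <<'E'
from h import *
np.set_printoptions(precision=1,suppress=True)
cs=calibration('side'); ps,ds,_=cam('side')
for v in range(172,196,2): print(v,ray(cs,314,v,depth=ds[v,314]))
print(get_obs()['tool_pos'], proj(cs,get_obs()['tool_pos']))
E
```

```text
172 [539.4 175.7 174.8]
174 [546.7 198.3 154.3]
176 [548.1 202.8 146. ]
178 [546.9 199.5 142.7]
180 [546.5 198.3 138.2]
182 [546.9 199.8 131.6]
184 [547.1 200.6 125.5]
186 [546.9 200.2 120.3]
188 [547.2 201.4 113.9]
190 [546.7 200.2 109.1]
192 [594.3 348.1  -3.5]
194 [590.5 336.7  -1.7]
[552.3 212.4 105. ] (np.float64(314.63312438740104), np.float64(188.2458037639919))
```

```bash
python3 -m jog '[1,-5,0,3,0,1,-6,0,0,0,1,0,0,0,0]';python3 -m jog '[1,-8,0,0,0,1,-6,0,0,0,1,0,0,0,0]';python3 - <<'E'
from h import *
suggest([561.4,156.3,102],88.5,f=1,step=10)
cs=calibration('side'); ps,ds,_=cam('side')
a=ps[150:230,270:370,::-1]; cv2.imwrite('pics/s9.png',cv2.resize(a,None,fx=7,fy=7,interpolation=cv2.INTER_NEAREST))
E
```

```text
time: 16.55
tool_pos: [552.4, 199.7, 102.3]
tcp_rot: [-3.107, 0.007, 1.543]
contact_force: [-0.9, -0.1, -0.6]
grip_width: 0.6
time: 16.85
tool_pos: [552.6, 184.9, 103.3]
tcp_rot: [-3.109, 0.005, 1.543]
contact_force: [-0.0, 0.6, 0.5]
grip_width: 0.5
at [552.6 184.9 103.3] yaw 88.39 tilt [-178.13    0.31] F [-0.   0.6  0.5] n 3 yaw/row -0.04
[1, np.float64(-9.4), np.float64(3.2), np.float64(0.4), np.float64(-0.04)]
[1, np.float64(-9.4), np.float64(3.2), np.float64(0.4), np.float64(-0.04)]
[1, np.float64(-9.4), np.float64(3.2), np.float64(0.4), np.float64(-0.04)]
```

View pics/s9.png

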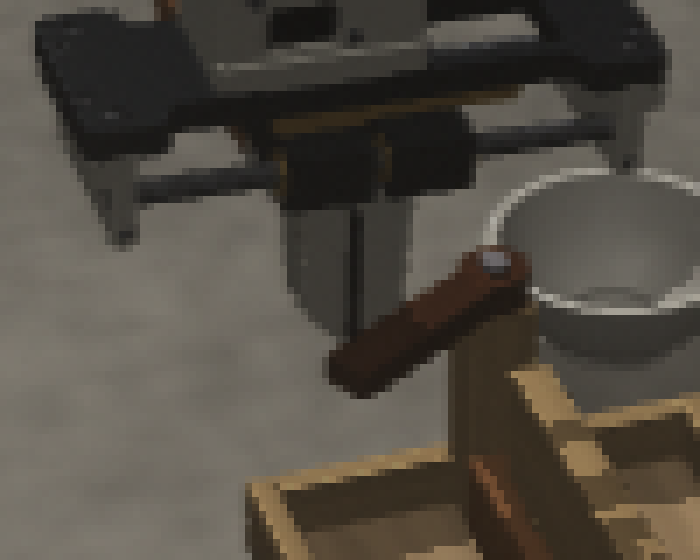

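The button now turns, and its tip is at about (350,385). I'll continue the arc.

```bash
python3 -m jog '[1,-9,2,0.5,0,1,-9,3,0,0,1,-6,3,0,0,1,0,0,0,0]';python3 -m jog '[1,-5,6,0,0,1,-5,6,0,0,1,0,0,0,0]';python3 - <<'E'
from h import *
suggest([580,138,102],88.5,f=1,step=10)
cs=calibration('side'); ps,ds,_=cam('side')
a=ps[150:230,270:370,::-1]; cv2.imwrite('pics/s10.png',cv2.resize(a,None,fx=7,fy=7,interpolation=cv2.INTER_NEAREST))
E
```

```text
time: 17.3
tool_pos: [560.8, 159.2, 103.2]
tcp_rot: [-3.11, 0.005, 1.543]
contact_force: [-0.4, 1.4, 0.3]
grip_width: 0.4
time: 17.6
tool_pos: [573.5, 147.8, 102.9]
tcp_rot: [-3.11, 0.005, 1.543]
contact_force: [-0.8, -0.1, 1.3]
grip_width: 0.4
at [573.5 147.8 102.9] yaw 88.4 tilt [-178.17    0.28] F [-0.8 -0.1  1.3] n 2 yaw/row -0.05
[1, np.float64(-4.8), np.float64(3.4), np.float64(0.5), np.float64(-0.05)]
[1, np.float64(-4.8), np.float64(3.4), np.float64(0.5), np.float64(-0.05)]
```

View pics/s10.png

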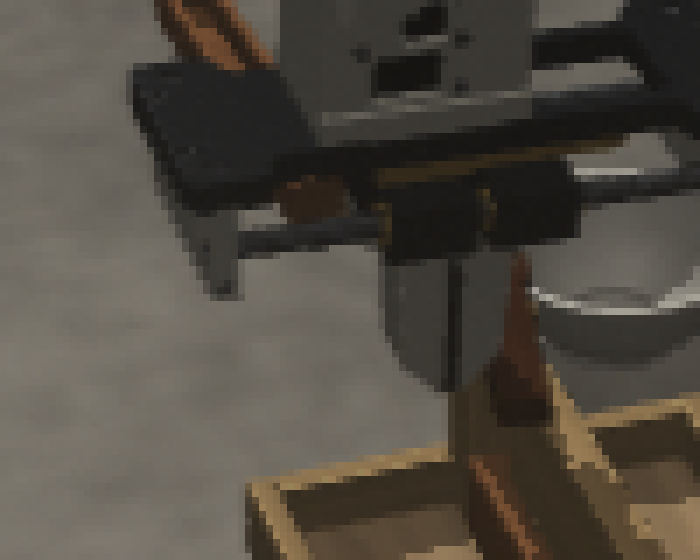

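```bash
python3 -m jog '[1,-2,5,0,0,1,-2,4,0,0,1,0,0,0,0]';python3 -m jog '[1,0,3,0,0,1,0,0,0,0]';python3 -m jog '[1,0,3,0,0,1,0,0,0,0]'; python3 - <<'E'
from h import *
cs=calibration('side'); ps,ds,_=cam('side')
a=ps[150:230,270:370,::-1]; cv2.imwrite('pics/s11.png',cv2.resize(a,None,fx=7,fy=7,interpolation=cv2.INTER_NEAREST))
E
```

```text
time: 17.95
tool_pos: [582.3, 143.6, 102.3]
tcp_rot: [-3.108, 0.005, 1.543]
contact_force: [-0.6, -0.2, 1.5]
grip_width: 0.4
time: 18.15
tool_pos: [582.9, 143.4, 102.2]
tcp_rot: [-3.102, 0.006, 1.544]
contact_force: [-2.7, 1.6, 3.9]
grip_width: 0.4
time: 18.35
tool_pos: [582.8, 143.5, 102.3]
tcp_rot: [-3.094, 0.007, 1.545]
contact_force: [-0.9, 0.1, 3.4]
grip_width: 0.5
```

View pics/s11.png

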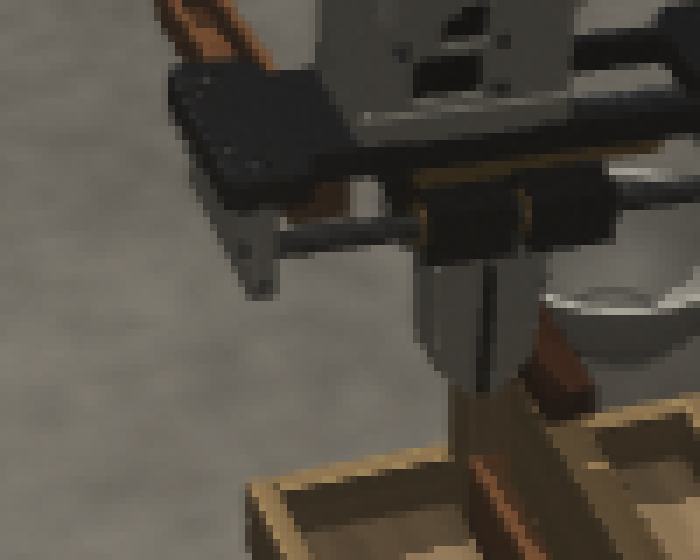

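```bash
python3 -m jog '[1,0,-10,0,0,1,0,-15,0,0,1,0,-5,-20,0,1,0,0,-30,0,1,0,0,-30,0]'; python3 -m jog '[1,0,-30,-20,0,1,0,-30,0,0,1,0,-20,0,0,1,0,0,0,0]'; python3 - <<'E'
from h import *
cs=calibration('side'); ps,ds,_=cam('side')
a=ps[150:250,270:390,::-1]; cv2.imwrite('pics/s12.png',cv2.resize(a,None,fx=6,fy=6,interpolation=cv2.INTER_NEAREST))
p,d,c=cam('wrist');cv2.imwrite('pics/w12.png',p[:,:,::-1])
p,d,c=cam('top');a=p[170:310,230:390,::-1]; cv2.imwrite('pics/t12.png',cv2.resize(a,None,fx=4,fy=4,interpolation=cv2.INTER_CUBIC))
E
```

```text
time: 18.9
tool_pos: [553.8, 143.6, 180.1]
tcp_rot: [-3.086, 0.011, 1.545]
contact_force: [1.4, 0.6, -0.6]
grip_width: 0.7
time: 19.3
tool_pos: [476.5, 145.4, 209.2]
tcp_rot: [-3.097, 0.01, 1.544]
contact_force: [-0.1, -0.4, 0.1]
grip_width: 0.3
```

View pics/s12.png

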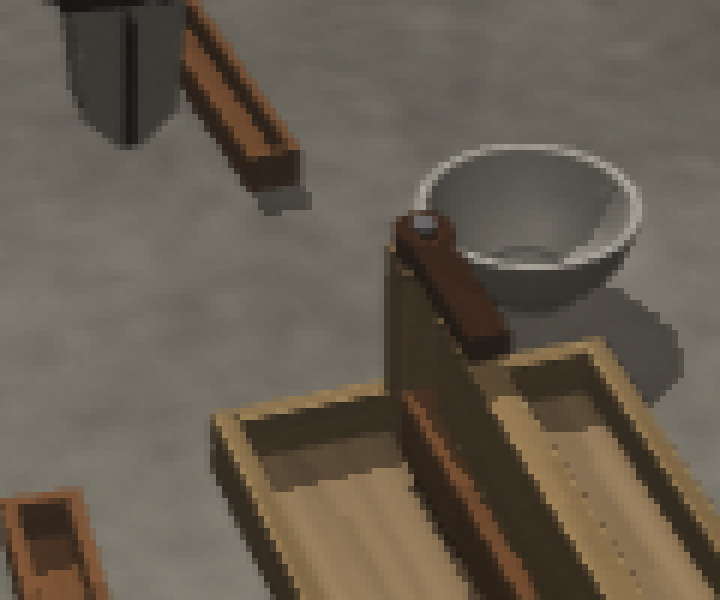

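View pics/t12.png

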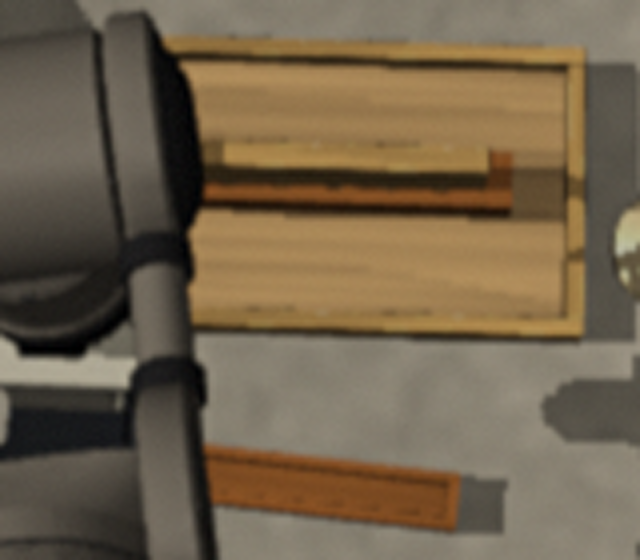

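View pics/w12.png

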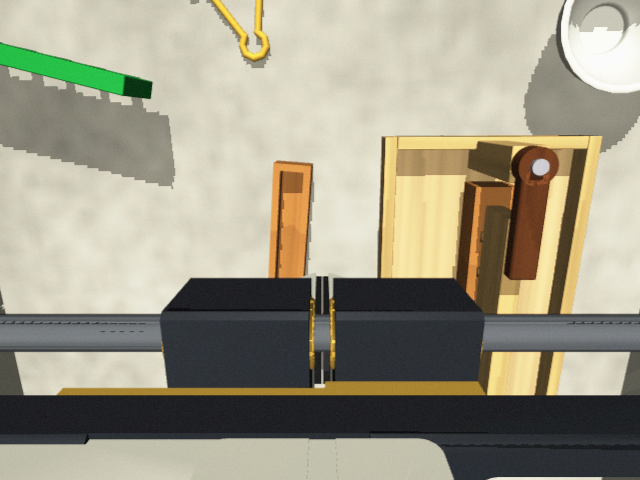

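```bash
python3 - <<'E'
from h import *
np.set_printoptions(precision=1,suppress=True)
c=calibration('wrist');p,d,c=cam('wrist');cv2.imwrite('pics/w13.png',cv2.resize(p[120:320,420:620,::-1],None,fx=3,fy=3))
a=ray(c,540,167,z=114);b=ray(c,523,277,z=111);print(a,b,d[250,525],ray(c,525,250,depth=d[250,525])[2])
v=b-a;print('angle from -y toward -x deg',np.degrees(np.arctan2(-v[0],-v[1])))
cs=calibration('side')
q=lambda u,v,z:ray(cs,270+(u+.5)/6-.5,150+(v+.5)/6-.5,z=z)
a=q(425,222,114);b=q(488,335,111);v=b-a;print(a,b,np.degrees(np.arctan2(-v[0],-v[1])))
E
```

```text
[607.  188.9 114. ] [605.8 116.8 111. ] 260.03973 110.76213567621645
angle from -y toward -x deg 0.9705322144682251
[607.4 186.5 114. ] [604.9 112.3 111. ] 1.9366286801563137
```

View pics/w13.png

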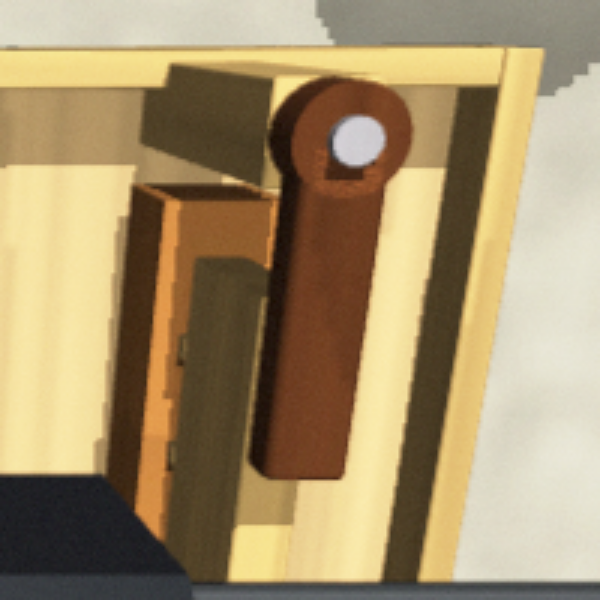

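```bash
python3 - <<'E'
from h import *
np.set_printoptions(precision=1,suppress=True)
p,d,c=cam('side');cv2.imwrite('pics/s14.png',p[:,:,::-1])
for X in [(604.5,90,95),(604,50,95),(603.5,0,95),(603.2,-30,95)]:
    u,v=map(round,proj(c,X)); print(ray(c,u,v,depth=d[v,u]))
o=get_obs();print(o['time'],o['contact_force'])
E
```

```text
[604.2  90.1  94.5]
[604.8  50.3  95.5]
[603.4   2.   94.1]
[602.5 -31.7  96.6]
19.55 [0.3 0.4 1.2]
```

View pics/s14.png

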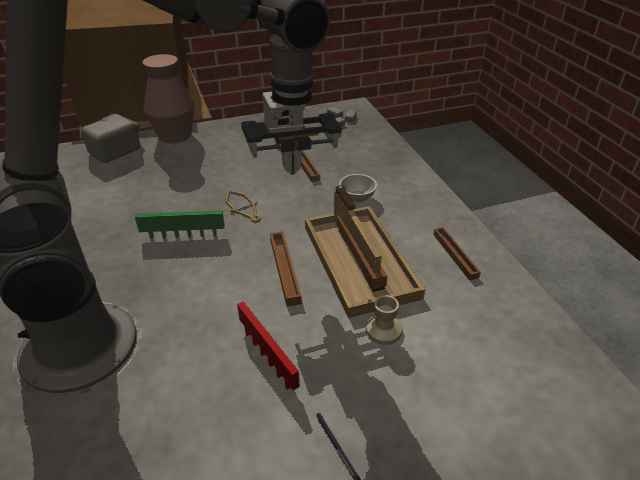

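The comb is home with its top edge level at about 95 mm, and the button lies over its end at (345,197). The other items are where they were, and the robot is clear.

```bash
python3 -c "
from plant import close_job
print(close_job())"
```

```text
the job is handed in; nothing more can be done
None
```

The comb is fully home in the tray with the turn-button swung over its end, and I handed the job in at about 19.6 s.

- **Comb:** I gripped it by the board, lifted it from the trough and lowered it in small steps. The teeth went into the slots on the first try. The wrist force showed only the comb's own weight until the final seating touch, when about 2–3 N of that weight came off. The last depth readings put its top edge level at 94–97 mm along its length, against about 95 expected when home.
- **Turn-button:** My first two pushes passed above the arm without touching it. The closed fingertips ended about 25 mm higher than the description says, so I worked from the side camera and went lower. The button then turned freely until it stopped, with forces under 5 N. It measured about 1.0° in the wrist camera and 1.9° in the side camera. The tray's own direction is about 1.15°, so the button is at its stop to within about 1°, with the two cameras disagreeing slightly.
- **Arm tilt:** The tool drifted by up to about 3° during the moves. It was only about 0.5° while the comb went in.
- **Other things on the bench:** In the last side picture they look to be where they started. I did not measure them. The robot was touching nothing at hand-in.

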